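Fold back a sweet bin's bifold cover and rivet it open

TASK

Open the sloping sweet bin for the packing shift: fold the hinged half of its grey cover all the way over so that it lies flat on the fixed upper half, and only then push the two upper rivet pins, which now stand up through the cover's holes, fully home so that their heads sit on their collars. Leave the two pins on the lower lip standing up, and do not disturb the other things on the table.

Things in the scene. Friction and masses are not known exactly. Their poses are not given: they have to be found in the camera images.
- bin: White plastic bin of foil-wrapped sweets, fixed to the table, 180 (x) by 260 (y) mm, 52 mm high at its front, 178 at its back. Origin: centre of its underside; z up, x from low front to high back, y to its left; at yaw 0 the front faces the robot. Its top slopes up along +x at 35 deg: up-slope = (cos35, 0, sin35), square to the slope = (-sin35, 0, cos35) in this frame.
- slope_mid (a point): Middle of the sloping top, on its surface, 115 mm above the bin's origin (axes as the bin's). Up-slope of it (4 to 110 mm) is the fixed grey upper half of the cover, 236 mm wide; down-slope the bin is open, then a white lip (62 to 110 mm). On panel and lip stand two white rivet collars each, 22 mm across, 7 mm high, 80 mm from here along the slope, 85 mm to either side.
- hinge (a point): Middle of the cover's hinge line, which runs along the bin's y, 2.5 mm square to the slope above slope_mid (axes as the bin's).
- cover (a joint): Angle (rad) of the hinged half of the cover. 0 = shut, lying down-slope over the opening; 1.57 = square to the slope; 2.18 = upright; 3.14 = folded flat on the fixed upper half (end stop), its exposed face 4.5 mm above the slope surface, the upper collars up through its holes. Starts at 1.95 to 2.45. Stiff hinge: stays where left; about 2 N at the free edge moves it.
- cover_mid (a point): Centre of the hinged half of the cover: a grey panel 4 mm thick, 220 mm wide along the hinge, reaching 100 mm from the hinge line. This point is at mid-thickness, 53 mm from the hinge, half-way along the width. It has two 27 mm holes, 80 mm from the hinge, 85 mm to either side, that pass over the rivet collars.
- pin_upper_left (a joint): How far (m) the black plastic pin of the left rivet on the fixed upper panel, high on the slope is pushed in: starts between 0 and 0.003 (standing proud), 0.010 = home, its head sitting on the collar (end stop). It slides square to the slope (35 deg from vertical), takes about 6 N to push and stays where it is left.
- head_upper_left (a point): Centre of the top face of that pin's flat round head (18 mm across, 3 mm thick); its z axis points out of the slope, x up-slope. At home the top is 10 mm above the slope surface; up, 17 to 20 mm.
- pin_upper_right (a joint): How far (m) the black plastic pin of the right rivet on the fixed upper panel, high on the slope is pushed in: starts between 0 and 0.003 (standing proud), 0.010 = home, its head sitting on the collar (end stop). It slides square to the slope (35 deg from vertical), takes about 6 N to push and stays where it is left.
- head_upper_right (a point): Centre of the top face of that pin's flat round head (18 mm across, 3 mm thick); its z axis points out of the slope, x up-slope. At home the top is 10 mm above the slope surface; up, 17 to 20 mm.
- pin_lower_left (a joint): How far (m) the black plastic pin of the left rivet on the lower lip, low on the slope is pushed in: starts between 0 and 0.003 (standing proud), 0.010 = home, its head sitting on the collar (end stop). It slides square to the slope (35 deg from vertical), takes about 6 N to push and stays where it is left.
- head_lower_left (a point): Centre of the top face of that pin's flat round head (18 mm across, 3 mm thick); its z axis points out of the slope, x up-slope. At home the top is 10 mm above the slope surface; up, 17 to 20 mm.
- pin_lower_right (a joint): How far (m) the black plastic pin of the right rivet on the lower lip, low on the slope is pushed in: starts between 0 and 0.003 (standing proud), 0.010 = home, its head sitting on the collar (end stop). It slides square to the slope (35 deg from vertical), takes about 6 N to push and stays where it is left.
- head_lower_right (a point): Centre of the top face of that pin's flat round head (18 mm across, 3 mm thick); its z axis points out of the slope, x up-slope. At home the top is 10 mm above the slope surface; up, 17 to 20 mm.
- sweet_a: Foil-wrapped sweet, 36 mm round, 12 mm high, lying loose near the bin; bystander. Origin: centre of its underside, on the table.
- sweet_b: Another such sweet; bystander. Origin: centre of its underside, on the table.
- label_roll: Roll of paper labels standing on end, 72 mm across, 45 mm high; bystander beside the bin. Origin: centre of its underside, on the table.
- carton_tray: Open cardboard tray 90 x 120 x 35 mm; bystander beside the bin. Origin: centre of its underside, on the table.
- gift_box: Flat dark gift box 90 x 130 x 28 mm with a band; bystander. Origin: centre of its underside, on the table.
- scanner: Hand scanner lying down, about 50 x 160 mm, 30 mm high; bystander. Origin: centre of its underside, on the table.

How it is judged:
On the way, in this order (a step that is already met when the one before it is completed fails the run):
1. the hinged half of the cover is folded flat on the upper half (value of joint cover above 3.07 rad), for 0.2 s.
2. both upper rivet pins are pushed home with the cover folded (value of joint each of pin_upper_left, pin_upper_right above 0.0088 m and value of joint cover above 3.07 rad), for 0.2 s.
At the end, for the whole second after the job is handed in: The hinged half of the cover lies folded on the upper half (within 0.07 rad of flat), both upper pins are home (within 1.2 mm of the end stop), and both lower pins still stand up (pushed less than 6 mm) (all of step 2 and value of joint each of pin_lower_left, pin_lower_right below 0.006 m); the robot touches nothing.
It fails at once if an upper pin was pushed in before the cover was folded over (value of joint cover below 3 rad and value of joint any of pin_upper_left, pin_upper_right above 0.006 m).
It fails at once if a lower pin was pushed in (value of joint any of pin_lower_left, pin_lower_right above 0.006 m).
It fails at once if a bystander was disturbed (moved more than 30 mm) (distance of any of sweet_a, sweet_b, label_roll, carton_tray, gift_box, scanner from where it was at the start of the episode above 0.03 m).
It also fails if it takes over 42 s, if anything falls off the work surface, if the arm or the gripper's body presses on something with over 40 N, if the wrist force passes 120 N, or if a joint passes its speed limit or range.

ROBOT

A 7-joint arm with a two-finger parallel gripper is mounted at the origin on the work surface. World frame = base frame: x ahead of the robot, y to its left, z up, the work surface at z = 0. Lengths are in m, angles in rad, forces in N, time in s.
With the tool pointing down it reaches from about 0.35 to 0.9 m from the base axis. Payload 8.1 kg.
Tool frame: the origin (TCP) lies on the centre line of the jaws, within the pads' length; the fingertips stand 22 mm ahead of it and the grasp point (between the pads) lies 3 mm ahead of it (arm.finger_overhang is the distance from the TCP to the fingertips, in m); z points along the fingers, y is the direction in which the jaws open and shut (so a half turn about z gives the same grasp; the last joint's range is limited). The gripper opens to 92 mm and grips with 3 to 60 N. Pads are 19 mm wide; open, the fingers measure 130 mm over their backs; the gripper's body (75 mm by 190 mm) begins 47 mm behind the grasp point.
Start: joints at [-1.245, 0.434, 0.025, 1.573, -0.012, 1.134, -0.075], TCP at [0.26, 0.568, 0.249] pointing down, gripper open.
Joint ranges: [-2.62, 2.62], [-0.44, 2.09], [-1.27, 1.32], [0.08, 2.57], [-1.32, 4.46], [0.12, 2], [-2.74, 2.74]. Speed limits (rad/s): [2.22, 2.22, 3.01, 3.01, 3.14, 3.14, 3.14].

INTERFACE

Orientations are given as a rotation vector (axis times angle).
In Python, from cell import arm gives the robot as it stands. The module is installed in compiled form; this text tells all that it offers.
- The arm moves only by the tool step_arm, never from a script. Its argument "plan" is a list of rows, each an object of numbers: "wx", "wy", "wz": the turn, a rotation vector about the tool's x, y, z in units of 6 degrees (1.0 is 6 degrees); "tx", "ty", "tz": the shift along the tool's x, y, z in cm; "hand": the opening, from 0 (shut) to 1 (fully open). A call has exactly 10 rows; each row shifts and turns the commanded pose from where the row before left it, along the tool's axes as they then stand; what a row does not reach is not made up. A row lasts 1/12 s, in which the tool goes at most 41.7 mm and 7.16 degrees, less where a joint would pass 70% of its speed; a pose out of reach is approached as far as the arm can. A call is refused whole if a number of a shift passes 4.17 or a number of a turn 1, either way. A call with a gripper value outside its range is refused whole. The fingers move at their own pace and stop on an object; "force" is the grip in N (left out, the last holds). Time passes only in rows, so rows that do not move let the fingers close, or fill a call up. It gives the time, the measured TCP pose, the force and the opening at its end, in the units of the state.
- arm.observe(): the state, without advancing time (a new reading comes with each control period).
- arm.get_image(name): name is "scene" or "top" or "wrist"; returns (picture, depth): 420x560x3 uint8, red, green, blue; 420x560 float32, m along the optical axis (not along the pixel's ray), 0 where there is no reading.
- arm.calibration(name): a dict with "mtx" (3x3 intrinsics, pixels), "dist_coeffs" ([k1, k2, p1, p2, k3] as OpenCV has them; the pictures are not rectified), "R" (3x3) and "t" (3): a world point X has camera coordinates R X + t. Camera axes: x right, y down, z forward; pixel columns grow to the right and rows downward; lengths in m; the calibration is good to about 2 mm. A picture is of the moment at which its call begins: read the wrist's pose just before it. calibration takes no time and is no camera call; for the wrist camera it gives the pose at the moment of the call.
- arm.sign_off(): hands the job in, once; it reports no verdict.
The state is a dict: "clock": time; "joints": joint angles; "dq": joint speeds; "joint_efforts": joint torques, N m; "position": TCP position; "ee_rot": TCP orientation; "force": force on the tool from outside, world axes, zero at the start; "ft_torque": the same for the moment, N m; "width": opening from 0.0 (shut) to 1.0 (fully open).
Only numpy, scipy, OpenCV 4.12 (cv2) and the standard library are available. Lean on these libraries where they do the work, as an engineer would, in place of code of your own. Each camera call takes 0.05 s, during which the arm holds its last target.

## Working session

There is one attempt and no reset: what is moved stays moved. The work goes in short steps, Python scripts to look and compute and a tool call to move; the robot and the scene stay as the last step left them, time stands still between calls to the robot, and variables do not carry over. Pictures are saved under pics/ and viewed, and the job is handed in when it is done.

Besides the shell and the picture viewer there is one more tool, called after "Emit:" as name(argument=value, ...), one argument or row to a line, values as JSON. step_arm: Moves the arm, as the interface text tells. Its arguments: {"type":"object","properties":{"plan":{"type":"array"},"force":{"type":"number"}},"required":["plan"]}

```bash
mkdir -p pics; cat > h.py <<'E'
from cell import arm
import numpy as np, cv2
from scipy.spatial.transform import Rotation as Ro
def snap(n,fn):
    c=arm.calibration(n); im,d=arm.get_image(n)
    cv2.imwrite(f'pics/{fn}.png',cv2.cvtColor(im,cv2.COLOR_RGB2BGR)); np.savez(f'pics/{fn}.npz',im=im,d=d,**{k:np.array(v) for k,v in c.items()})
def load(fn): return np.load(f'pics/{fn}.npz')
def pts(z,uv):
    uv=np.array(uv,float).reshape(-1,2); n=cv2.undistortPoints(uv[:,None],z['mtx'],z['dist_coeffs'])[:,0]
    d=z['d'][uv[:,1].astype(int),uv[:,0].astype(int)]
    pc=np.c_[n*d[:,None],d]; return (pc-z['t'])@z['R'], d
E
python3 - <<'E'
from h import *
print(arm.observe())
for n in ['scene','top','wrist']: snap(n,n+'0'); z=load(n+'0'); print(n,-z['R'].T@z['t'])
E
```

```text
{'clock': 0.0, 'joints': array([-1.24460602,  0.4352077 ,  0.02493822,  1.57409447, -0.01159268,
        1.13400708, -0.07506527]), 'dq': array([ 0.00126952,  0.00245251,  0.00035039, -0.00205344,  0.00147941,
       -0.00251112, -0.00115177]), 'joint_efforts': array([-9.50814092e-05, -6.67839646e+01,  9.84813608e-01, -3.14468408e+01,
       -6.05895510e-02,  4.27459949e-02,  1.69852106e-04]), 'position': array([0.25969049, 0.56796593, 0.24795506]), 'ee_rot': array([-6.68351626e-01, -3.06946830e+00,  2.44851439e-03]), 'force': array([-0.61920456, -0.99988871, -0.15484867]), 'ft_torque': array([-0.04544604,  0.04792169,  0.00110169]), 'width': 1.0001159783908582}
scene [ 1.37350411 -0.91502216  0.99559721]
top [0.41630398 0.00894015 1.12412298]
wrist [0.19347089 0.59934656 0.3830443 ]
```

View pics/scene0.png

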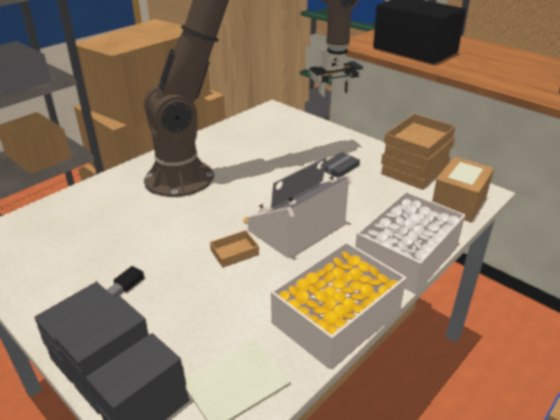

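View pics/top0.png

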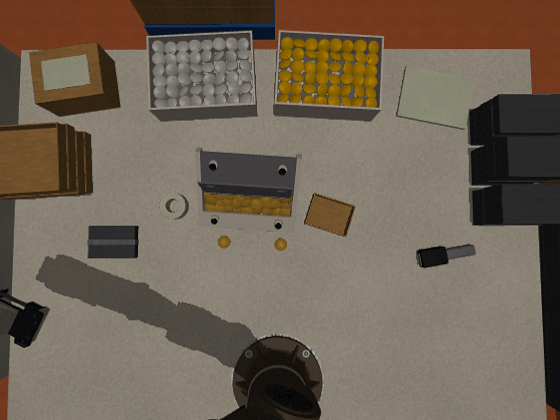

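```bash
python3 - <<'E'
from h import *
z=load('top0'); im=z['im']
c=im[135:250,150:370]; cv2.imwrite('pics/crop.png',cv2.cvtColor(cv2.resize(c,None,fx=3.6,fy=3.6,interpolation=cv2.INTER_CUBIC),cv2.COLOR_RGB2BGR))
s=load('scene0')['im'][150:270,200:370]; cv2.imwrite('pics/crops.png',cv2.cvtColor(cv2.resize(s,None,fx=4,fy=4,interpolation=cv2.INTER_CUBIC),cv2.COLOR_RGB2BGR))
g=im.max(2).astype(int)
for u0,v0 in [(213,166),(282,171),(214,220),(278,226)]:
    m=np.zeros(g.shape,bool); m[v0-7:v0+8,u0-7:u0+8]=g[v0-7:v0+8,u0-7:u0+8]<38
    v,u=np.nonzero(m); P,d=pts(z,np.c_[u,v]); print(len(u),u.mean(),v.mean(),np.median(P[d>0],0),P.std(0), (d>0).sum())
v,u=np.mgrid[154:180,222:272]; 
P,d=pts(z,np.c_[u.ravel(),v.ravel()]);
for r in range(150,215,3): 
    P,d=pts(z,[[247,r]]);print(r,P.round(4),im[r,247])
E
```

```text
38 212.23684210526315 166.55263157894737 [0.57166956 0.15611415 0.17533126] [0.00353849 0.00431825 0.00595772] 38
37 281.72972972972974 171.48648648648648 [ 0.55927117 -0.0133403   0.17631151] [0.00358053 0.00446286 0.00347962] 37
24 213.66666666666666 220.875 [0.4419084  0.16445245 0.08446475] [0.00328516 0.00395129 0.0030779 ] 24
26 277.6923076923077 225.5 [ 0.42951044 -0.00430852  0.08584633] [0.00365496 0.00390055 0.00270317] 26
150 [[ 0.6483  0.0831 -0.0014]] [135 125 114]
153 [[ 0.6397  0.0832 -0.0022]] [129 122 110]
156 [[0.5967 0.0713 0.1778]] [66 63 63]
159 [[0.5902 0.0716 0.1731]] [64 63 63]
162 [[0.5837 0.0719 0.1679]] [66 63 64]
165 [[0.577  0.0722 0.1638]] [67 63 65]
168 [[0.5711 0.0728 0.1547]] [66 63 63]
171 [[0.564  0.0729 0.1519]] [64 63 64]
174 [[0.557  0.0732 0.1482]] [65 62 64]
177 [[0.5499 0.0733 0.1455]] [65 62 63]
180 [[0.5433 0.0738 0.1384]] [64 61 63]
183 [[0.5361 0.074  0.1349]] [65 62 63]
186 [[0.519  0.0685 0.2189]] [59 56 57]
189 [[0.5149 0.0702 0.1918]] [38 35 37]
192 [[0.5111 0.0725 0.1571]] [38 36 38]
195 [[0.5067 0.0746 0.1246]] [55 53 51]
198 [[0.5025 0.0774 0.0829]] [99 72 20]
201 [[0.4945 0.0773 0.0834]] [116  85  25]
204 [[0.4865 0.0773 0.0844]] [105  76  25]
207 [[0.4794 0.0782 0.0702]] [120  88  29]
210 [[0.4716 0.0785 0.0652]] [124  92  29]
213 [[0.4635 0.0784 0.066 ]] [109  88  63]
```

View pics/crop.png

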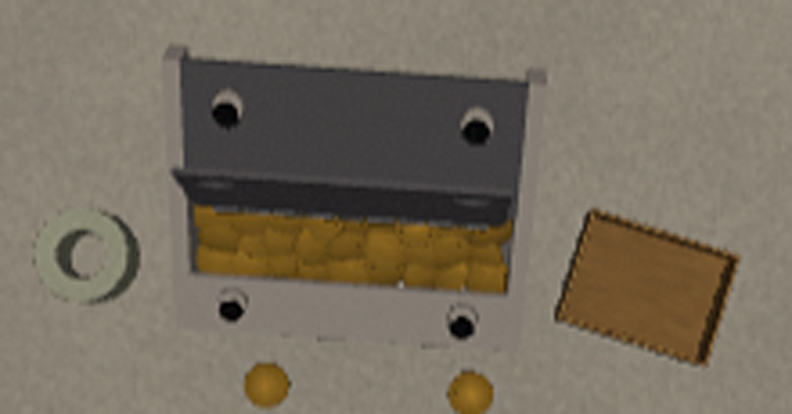

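View pics/crops.png

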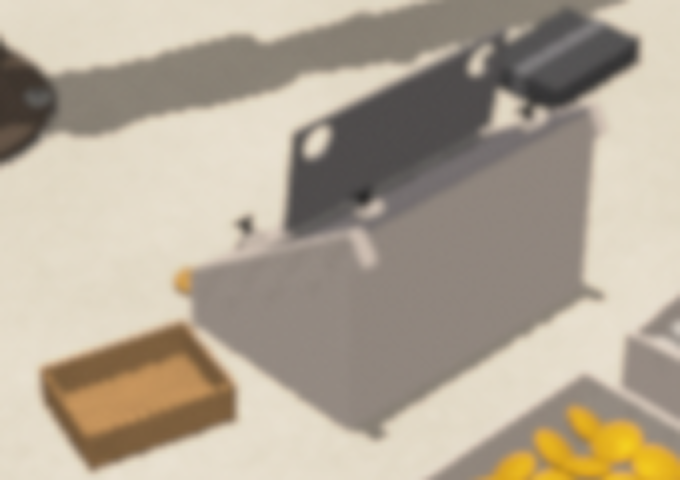

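```bash
cat >> h.py <<'E'
yaw=-np.arctan2(0.0124,0.1691); 
SM=np.array([0.511,0.0750,0.1153])
X=np.array([np.cos(yaw),np.sin(yaw),0]); Y=np.array([-np.sin(yaw),np.cos(yaw),0]); Zw=np.array([0,0,1.])
a=np.radians(35); S=np.cos(a)*X+np.sin(a)*Zw; N=-np.sin(a)*X+np.cos(a)*Zw
OV=0.022
def sb(p): d=np.asarray(p)-SM; return np.array([d@S,d@Y,d@N])*1000   # slope coords in mm
def w(s,y,n): return SM+(s*S+y*Y+n*N)/1000
def go(s,y,n,flip=None):
    """required tool-frame deltas to have fingertip at slope coords (mm), tool z=-N"""
    o=arm.observe(); R=Ro.from_rotvec(o['ee_rot']); 
    best=None
    for sg in (1,-1):
        T=Ro.from_matrix(np.c_[np.cross(sg*Y,-N),sg*Y,-N]); rv=(R.inv()*T).as_rotvec()
        if best is None or np.linalg.norm(rv)<np.linalg.norm(best): best=rv; TT=T
    tcp=w(s,y,n)+OV*N
    d=R.inv().apply(tcp-o['position'])*100
    print('clock',o['clock'],'tip slope',sb(o['position']+OV*R.as_matrix()[:,2]).round(1),'F',o['force'].round(1),'Fn',(o['force']@N).round(1),'w',round(o['width'],2))
    print('turn units',(np.degrees(best)/6).round(2),'shift(cur axes)cm',d.round(2),'shift after turn',(TT.inv().apply(tcp-o['position'])*100).round(2))
    print('joints',o['joints'].round(2))
E
python3 - <<'E'
from h import *
print(arm.finger_overhang)
z=load('top0')
g=z['im'].astype(int)
v,u=np.mgrid[183:197,200:295]; P,d=pts(z,np.c_[u.ravel(),v.ravel()]); 
q=np.array([sb(p) for p in P]); col=z['im'].max(2)[v.ravel(),u.ravel()]
k=(q[:,2]>15)&(col<75)&(abs(q[:,1])<70)
print(k.sum(),[ (r.round(0)) for r in q[k][::15]])
print('angle',np.pi-np.median(np.arctan2(q[k][:,2]-2.5,q[k][:,0])))
print(Ro.from_rotvec(arm.observe()['ee_rot']).as_matrix().round(2))
go(50,0,110)
# panel plane check
v,u=np.mgrid[156:180,225:268]; P,d=pts(z,np.c_[u.ravel(),v.ravel()]); q=np.array([sb(p) for p in P]); print(np.median(q,0))
E
```

```text
0.022
542 [array([67., 64., 77.]), array([65., 41., 75.]), array([63., 50., 77.]), array([66., 15., 79.]), array([57., 51., 71.]), array([62., 15., 75.]), array([ 66., -20.,  77.]), array([48., 53., 61.]), array([56., 16., 69.]), array([ 64., -20.,  79.]), array([ 66., -54.,  78.]), array([41., 47., 51.]), array([51.,  9., 64.]), array([ 58., -26.,  72.]), array([ 63., -61.,  75.]), array([38., 40., 50.]), array([44.,  3., 56.]), array([ 52., -33.,  64.]), array([ 58., -68.,  70.]), array([32., 33., 44.]), array([38., -4., 49.]), array([ 46., -40.,  58.]), array([19., 62., 29.]), array([24., 25., 33.]), array([ 33., -13.,  43.]), array([ 42., -50.,  54.]), array([13., 54., 22.]), array([21., 15., 31.]), array([ 28., -22.,  37.]), array([ 36., -59.,  47.]), array([12., 24., 21.]), array([ 19., -14.,  28.]), array([ 28., -52.,  39.]), array([11., -6., 20.]), array([ 16., -44.,  24.]), array([  9., -39.,  17.]), array([  8., -67.,  17.])]
angle 2.2575500427588424
[[-0.91  0.42 -0.  ]
 [ 0.42  0.91 -0.  ]
 [-0.   -0.   -1.  ]]
clock 0.15 tip slope [-171.2  473.4  255.2] F [0.3 0.1 0.2] Fn 0.0 w 1.0
turn units [-1.05 -5.77 -3.29] shift(cur axes)cm [-40.1  -35.6   -0.35] shift after turn [-20.86 -47.34  14.12]
joints [-1.24  0.44  0.02  1.57 -0.01  1.13 -0.08]
[74.62049635  4.28281796  0.77780296]
```

Emit:
step_arm(
  plan=[
    {"tx": -2.8,"ty": -2.5,"tz": -0.6,"hand": 0},
    {"tx": -2.8,"ty": -2.5,"tz": -0.6,"hand": 0},
    {"tx": -2.8,"ty": -2.5,"tz": -0.6,"hand": 0},
    {"tx": -2.8,"ty": -2.5,"tz": -0.6,"hand": 0},
    {"tx": -2.8,"ty": -2.5,"tz": -0.6,"hand": 0},
    {"tx": -2.8,"ty": -2.5,"tz": -0.6,"hand": 0},
    {"tx": -2.8,"ty": -2.5,"tz": -0.6,"hand": 0},
    {"tx": -2.8,"ty": -2.5,"tz": -0.6,"hand": 0},
    {"tx": -2.8,"ty": -2.5,"tz": -0.6,"hand": 0},
    {"tx": -2.8,"ty": -2.5,"tz": -0.6,"hand": 0},
  ],
)

```text
invalid input at $.plan[0]: expected keys wx, wy, wz, tx, ty, tz, hand
```

```bash
python3 -c "
from h import *
go(50,0,110)"
```

```text
clock 0.15 tip slope [-171.2  473.4  255.2] F [0.3 0.1 0.2] Fn 0.0 w 1.0
turn units [-1.05 -5.77 -3.29] shift(cur axes)cm [-40.1  -35.6   -0.35] shift after turn [-20.86 -47.34  14.12]
joints [-1.24  0.44  0.02  1.57 -0.01  1.13 -0.08]
```

Emit:
step_arm(
  plan=[
    {"wx": 0,"wy": 0,"wz": 0,"tx": -2.8,"ty": -2.5,"tz": -0.6,"hand": 0},
    {"wx": 0,"wy": 0,"wz": 0,"tx": -2.8,"ty": -2.5,"tz": -0.6,"hand": 0},
    {"wx": 0,"wy": 0,"wz": 0,"tx": -2.8,"ty": -2.5,"tz": -0.6,"hand": 0},
    {"wx": 0,"wy": 0,"wz": 0,"tx": -2.8,"ty": -2.5,"tz": -0.6,"hand": 0},
    {"wx": 0,"wy": 0,"wz": 0,"tx": -2.8,"ty": -2.5,"tz": -0.6,"hand": 0},
    {"wx": 0,"wy": 0,"wz": 0,"tx": -2.8,"ty": -2.5,"tz": -0.6,"hand": 0},
    {"wx": 0,"wy": 0,"wz": 0,"tx": -2.8,"ty": -2.5,"tz": -0.6,"hand": 0},
    {"wx": 0,"wy": 0,"wz": 0,"tx": -2.8,"ty": -2.5,"tz": -0.6,"hand": 0},
    {"wx": 0,"wy": 0,"wz": 0,"tx": -2.8,"ty": -2.5,"tz": -0.6,"hand": 0},
    {"wx": 0,"wy": 0,"wz": 0,"tx": -2.8,"ty": -2.5,"tz": -0.6,"hand": 0},
  ],
)

```text
clock: 0.98
position: [0.4108, 0.2227, 0.309]
ee_rot: [-0.668, -3.07, -0.0]
force: [0.2, 0.3, -0.2]
width: 0.321
```

```bash
python3 -c "
from h import *
go(50,0,110)"
```

```text
clock 0.9833 tip slope [  7.8 140.  204.2] F [ 0.2  0.3 -0.2] Fn -0.3 w 0.32
turn units [-1.04 -5.77 -3.29] shift(cur axes)cm [-12.   -10.48   5.69] shift after turn [ -2.96 -14.     9.02]
joints [-0.78  0.12  0.19  1.86 -0.02  1.17  0.56]
```

Emit:
step_arm(
  plan=[
    {"wx": -0.13,"wy": -0.72,"wz": -0.41,"tx": 0,"ty": 0,"tz": 0,"hand": 0},
    {"wx": -0.13,"wy": -0.72,"wz": -0.41,"tx": 0,"ty": 0,"tz": 0,"hand": 0},
    {"wx": -0.13,"wy": -0.72,"wz": -0.41,"tx": 0,"ty": 0,"tz": 0,"hand": 0},
    {"wx": -0.13,"wy": -0.72,"wz": -0.41,"tx": 0,"ty": 0,"tz": 0,"hand": 0},
    {"wx": -0.13,"wy": -0.72,"wz": -0.41,"tx": 0,"ty": 0,"tz": 0,"hand": 0},
    {"wx": -0.13,"wy": -0.72,"wz": -0.41,"tx": 0,"ty": 0,"tz": 0,"hand": 0},
    {"wx": -0.13,"wy": -0.72,"wz": -0.41,"tx": 0,"ty": 0,"tz": 0,"hand": 0},
    {"wx": -0.13,"wy": -0.72,"wz": -0.41,"tx": 0,"ty": 0,"tz": 0,"hand": 0},
    {"wx": 0,"wy": 0,"wz": 0,"tx": 0,"ty": 0,"tz": 0,"hand": 0},
    {"wx": 0,"wy": 0,"wz": 0,"tx": 0,"ty": 0,"tz": 0,"hand": 0},
  ],
)

```text
clock: 1.82
position: [0.4098, 0.2244, 0.3083]
ee_rot: [0.093, 2.533, -0.029]
force: [0.1, 0.1, 0.0]
width: 0.002
```

```bash
python3 -c "
from h import *
go(48,0,90)"
```

```text
clock 1.8167 tip slope [ 19.  141.6 200.3] F [0.1 0.1 0. ] Fn -0.0 w 0.0
turn units [-0.   -0.03 -0.  ] shift(cur axes)cm [ -2.94 -14.15  11.02] shift after turn [ -2.9  -14.16  11.03]
joints [-0.98 -0.08 -0.03  2.23  0.75  0.83  0.01]
```

Emit:
step_arm(
  plan=[
    {"wx": 0,"wy": 0,"wz": 0,"tx": -0.6,"ty": -2.8,"tz": 1.0,"hand": 0},
    {"wx": 0,"wy": 0,"wz": 0,"tx": -0.6,"ty": -2.8,"tz": 1.0,"hand": 0},
    {"wx": 0,"wy": 0,"wz": 0,"tx": -0.6,"ty": -2.8,"tz": 1.0,"hand": 0},
    {"wx": 0,"wy": 0,"wz": 0,"tx": -0.6,"ty": -2.8,"tz": 1.0,"hand": 0},
    {"wx": 0,"wy": 0,"wz": 0,"tx": -0.5,"ty": -2.8,"tz": 1.0,"hand": 0},
    {"wx": 0,"wy": 0,"wz": 0,"tx": 0,"ty": 0,"tz": 2,"hand": 0},
    {"wx": 0,"wy": 0,"wz": 0,"tx": 0,"ty": 0,"tz": 2,"hand": 0},
    {"wx": 0,"wy": 0,"wz": 0,"tx": 0,"ty": 0,"tz": 2,"hand": 0},
    {"wx": 0,"wy": 0,"wz": 0,"tx": 0,"ty": 0,"tz": 0,"hand": 0},
    {"wx": 0,"wy": 0,"wz": 0,"tx": 0,"ty": 0,"tz": 0,"hand": 0},
  ],
)

```text
clock: 2.65
position: [0.4876, 0.0774, 0.2349]
ee_rot: [0.099, 2.532, -0.032]
force: [0.1, 0.3, 0.7]
width: 0.002
```

```bash
python3 -c "
from h import *
go(84,0,7)"
```

```text
clock 2.65 tip slope [49.3  0.6 89.5] F [0.1 0.3 0.7] Fn 0.6 w 0.0
turn units [-0.03 -0.02 -0.03] shift(cur axes)cm [-3.49 -0.03  8.24] shift after turn [-3.47 -0.07  8.25]
joints [-0.76 -0.01  0.27  2.39  0.96  0.39  0.17]
```

Emit:
step_arm(
  plan=[
    {"wx": 0,"wy": 0,"wz": 0,"tx": 0.2,"ty": 0,"tz": 0.7,"hand": 0},
    {"wx": 0,"wy": 0,"wz": 0,"tx": 0.2,"ty": 0,"tz": 0.7,"hand": 0},
    {"wx": 0,"wy": 0,"wz": 0,"tx": 0,"ty": 0,"tz": 0.7,"hand": 0},
    {"wx": 0,"wy": 0,"wz": 0,"tx": -0.3,"ty": 0,"tz": 0.7,"hand": 0},
    {"wx": 0,"wy": 0,"wz": 0,"tx": -0.3,"ty": 0,"tz": 0.7,"hand": 0},
    {"wx": 0,"wy": 0,"wz": 0,"tx": -0.3,"ty": 0,"tz": 0.7,"hand": 0},
    {"wx": 0,"wy": 0,"wz": 0,"tx": -0.3,"ty": 0,"tz": 0.7,"hand": 0},
    {"wx": 0,"wy": 0,"wz": 0,"tx": -0.3,"ty": 0,"tz": 0.7,"hand": 0},
    {"wx": 0,"wy": 0,"wz": 0,"tx": -0.3,"ty": 0,"tz": 0.7,"hand": 0},
    {"wx": 0,"wy": 0,"wz": 0,"tx": -0.3,"ty": 0,"tz": 0.7,"hand": 0},
  ],
)

```text
clock: 3.48
position: [0.5419, 0.0747, 0.1885]
ee_rot: [0.095, 2.528, -0.028]
force: [-1.2, 0.3, 1.4]
width: 0.007
```

```bash
python3 -c "
from h import *
go(80,0,5)
snap('top','t1');snap('scene','s1')
z=load('t1')['im'][120:250,150:370];cv2.imwrite('pics/t1c.png',cv2.cvtColor(cv2.resize(z,None,fx=3,fy=3),4))
z=load('s1')['im'][100:270,200:370];cv2.imwrite('pics/s1c.png',cv2.cvtColor(cv2.resize(z,None,fx=3,fy=3),4))
"
```

```text
clock 3.4833 tip slope [67.3  1.9 20.3] F [-1.2  0.3  1.4] Fn 1.8 w 0.01
turn units [ 0.    0.01 -0.02] shift(cur axes)cm [-1.27 -0.19  1.53] shift after turn [-1.27 -0.19  1.53]
joints [-0.71  0.18  0.35  2.36  1.29  0.2  -0.12]
```

View pics/s1c.png

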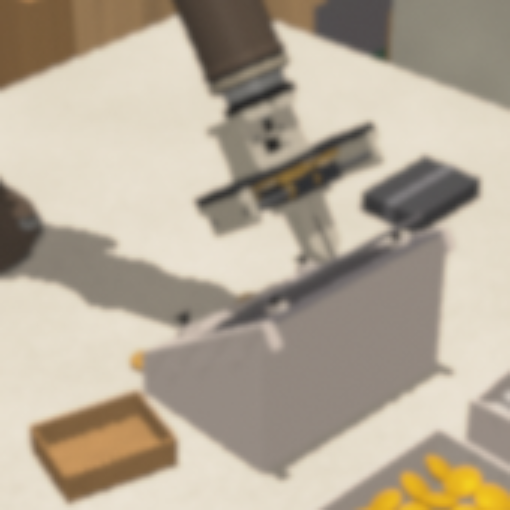

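Emit:
step_arm(
  plan=[
    {"wx": 0,"wy": 0.4,"wz": 0,"tx": -0.3,"ty": 0,"tz": 0.1,"hand": 0},
    {"wx": 0,"wy": 0.4,"wz": 0,"tx": -0.3,"ty": 0,"tz": 0.1,"hand": 0},
    {"wx": 0,"wy": 0.4,"wz": 0,"tx": -0.3,"ty": 0,"tz": 0.1,"hand": 0},
    {"wx": 0,"wy": 0.4,"wz": 0,"tx": -0.3,"ty": 0,"tz": 0.1,"hand": 0},
    {"wx": 0,"wy": 0.4,"wz": 0,"tx": -0.3,"ty": 0,"tz": 0.2,"hand": 0},
    {"wx": 0,"wy": 0,"wz": 0,"tx": -0.2,"ty": 0,"tz": 0.2,"hand": 0},
    {"wx": 0,"wy": 0,"wz": 0,"tx": 0,"ty": 0,"tz": 0.2,"hand": 0},
    {"wx": 0,"wy": 0,"wz": 0,"tx": 0,"ty": 0,"tz": 0.2,"hand": 0},
    {"wx": 0,"wy": 0,"wz": 0,"tx": 0,"ty": 0,"tz": 0,"hand": 0},
    {"wx": 0,"wy": 0,"wz": 0,"tx": 0,"ty": 0,"tz": 0,"hand": 0},
  ],
)

```text
clock: 4.42
position: [0.558, 0.0709, 0.1847]
ee_rot: [0.103, 2.691, -0.033]
force: [-0.2, 1.2, -0.6]
width: 0.005
```

```bash
python3 -c "
from h import *
go(80,0,5)
"
```

```text
clock 4.4167 tip slope [74.9 -0.8  8.1] F [-0.2  1.2 -0.6] Fn -0.3 w 0.01
turn units [-0.08 -1.55 -0.01] shift(cur axes)cm [-0.2   0.07  0.25] shift after turn [-0.16  0.07  0.28]
joints [-0.37  0.23  0.05  2.18  0.49  0.36  0.73]
```

Emit:
step_arm(
  plan=[
    {"wx": 0,"wy": 0,"wz": 0,"tx": 0,"ty": 0,"tz": 0.1,"hand": 0},
    {"wx": 0,"wy": 0,"wz": 0,"tx": 0,"ty": 0,"tz": 0.1,"hand": 0},
    {"wx": 0,"wy": 0,"wz": 0,"tx": 0,"ty": 0,"tz": 0.1,"hand": 0},
    {"wx": 0,"wy": 0,"wz": 0,"tx": 0,"ty": 0,"tz": 0.05,"hand": 0},
    {"wx": 0,"wy": 0,"wz": 0,"tx": 0,"ty": 0,"tz": 0,"hand": 0},
    {"wx": 0,"wy": 0,"wz": 0,"tx": 0,"ty": 0,"tz": 0,"hand": 0},
    {"wx": 0,"wy": 0,"wz": 0,"tx": 0,"ty": 0,"tz": 0,"hand": 0},
    {"wx": 0,"wy": 0,"wz": 0,"tx": 0,"ty": 0,"tz": 0,"hand": 0},
    {"wx": 0,"wy": 0,"wz": 0,"tx": 0,"ty": 0,"tz": 0,"hand": 0},
    {"wx": 0,"wy": 0,"wz": 0,"tx": 0,"ty": 0,"tz": 0,"hand": 0},
  ],
)

```text
clock: 5.25
position: [0.5595, 0.0708, 0.1826]
ee_rot: [0.104, 2.69, -0.032]
force: [-14.5, 0.8, 17.8]
width: 0.007
```

```bash
python3 -c "
from h import *
go(80,0,5)
"
```

```text
clock 5.25 tip slope [75.  -0.8  5.5] F [-14.5   0.8  17.8] Fn 22.9 w 0.01
turn units [-0.07 -1.54 -0.01] shift(cur axes)cm [-0.15  0.06 -0.  ] shift after turn [-0.15  0.06  0.02]
joints [-0.37  0.23  0.05  2.18  0.5   0.35  0.73]
```

Emit:
step_arm(
  plan=[
    {"wx": 0,"wy": 0,"wz": 0,"tx": 0,"ty": 0,"tz": -1,"hand": 0},
    {"wx": 0,"wy": 0,"wz": 0,"tx": 0,"ty": 0,"tz": -1,"hand": 0},
    {"wx": 0,"wy": 0,"wz": 0,"tx": 0,"ty": 0,"tz": -1,"hand": 0},
    {"wx": 0,"wy": 0,"wz": 0,"tx": 1,"ty": 0,"tz": -1,"hand": 0},
    {"wx": 0,"wy": 0,"wz": 0,"tx": 3,"ty": 0,"tz": 0,"hand": 0},
    {"wx": 0,"wy": 0,"wz": 0,"tx": 3,"ty": 0,"tz": 0,"hand": 0},
    {"wx": 0,"wy": 0,"wz": 0,"tx": 3,"ty": 0,"tz": 0,"hand": 0},
    {"wx": 0,"wy": 0,"wz": 0,"tx": 3,"ty": 0,"tz": 0,"hand": 0},
    {"wx": 0,"wy": 0,"wz": 0,"tx": 0,"ty": 0,"tz": 0,"hand": 0},
    {"wx": 0,"wy": 0,"wz": 0,"tx": 0,"ty": 0,"tz": 0,"hand": 0},
  ],
)

```text
clock: 6.08
position: [0.425, 0.0811, 0.1615]
ee_rot: [0.101, 2.691, -0.032]
force: [1.0, 0.2, 0.9]
width: 0.002
```

```bash
cat > look.py <<'E'
from h import *
import sys
f=sys.argv[1]
snap('top',f);z=load(f);im=z['im']
cv2.imwrite(f'pics/{f}c.png',cv2.cvtColor(cv2.resize(im[120:250,150:370],None,fx=3.5,fy=3.5),4))
g=im.max(2).astype(int)
for nm,u0,v0 in [('UL',212,166),('UR',281,171),('LL',214,220),('LR',278,226)]:
    m=np.zeros(g.shape,bool); m[v0-8:v0+9,u0-8:u0+9]=g[v0-8:v0+9,u0-8:u0+9]<38
    v,u=np.nonzero(m); P,d=pts(z,np.c_[u,v]); q=np.array([sb(p) for p in P]) 
    if len(u): print(nm,len(u),u.mean().round(1),v.mean().round(1),np.median(q,0).round(1), q[:,2].round(0)[:40])
v,u=np.mgrid[158:182,236:262]; P,d=pts(z,np.c_[u.ravel(),v.ravel()]); q=np.array([sb(p) for p in P])
A=np.polyfit(q[:,0],q[:,2],1);print('panel',np.median(q,0),A)
go(80,85,30)
E
python3 look.py t2
```

```text
UL 39 212.1 166.5 [78.6 85.4 18.4] [-2. 21. 19. 21. 18. 14. 19. 21. 19. 18. 16. 18. 16. 20. 17. 19. 14. 20.
 18. 20. 18. 18. 18. 18. 19. 17. 20. 19. 18. 15. 18. 21. 17. 19. 15. 21.
 19.  4.  6.]
UR 34 281.8 171.4 [ 79.8 -84.4  18.7] [19. 18. 17. 21. 16. 17. 20. 20. 18. 23. 21. 19. 18. 17. 18. 18. 19. 19.
 17. 19. 19. 19. 17. 17. 19. 22. 19. 19. 20. 20. 18. 16. 19. 18.]
LL 47 211.2 223.4 [-74.3  79.3  19.4] [ 18.  20.  18.  16.  18.  18.  17.  16.  17.  20.  18.  18.  17.  17.
  19.  18.  19.  18.  17.  15.  19.  19.  18.  20.  18.  18.  14. 139.
 159. 159. 157. 156. 165. 162. 163. 160. 159. 165. 168. 169.]
LR 69 276.2 230.9 [  2.7 -79.7 166.2] [  8.  10.  20.  19.  23.  24.  20.  20.  21.  22.  24.  18.  18. 144.
 157. 162. 160. 161. 160. 162. 164. 166. 166. 168. 164. 164. 163. 165.
 164. 165. 159. 168. 168. 168. 167. 167. 168. 168. 168. 169.]
panel [71.12937205 -2.52387015  5.05893986] [  1.44467494 -96.83822277]
clock 6.1333 tip slope [-46.    0.1  65.3] F [ 0.6  0.4 -0.4] Fn -0.6 w 0.0
turn units [-0.07 -1.53 -0.01] shift(cur axes)cm [-12.64   8.5    1.45] shift after turn [-12.24   8.47   3.5 ]
joints [-0.57  0.08  0.05  2.46  0.85  0.33  0.21]
```

View pics/t2c.png

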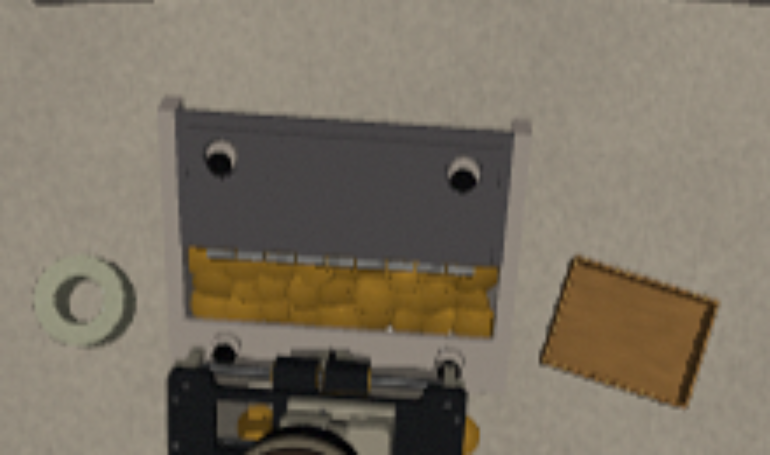

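Emit:
step_arm(
  plan=[
    {"wx": 0,"wy": 0,"wz": 0,"tx": -2.4,"ty": 1.7,"tz": 0,"hand": 0},
    {"wx": 0,"wy": 0,"wz": 0,"tx": -2.4,"ty": 1.7,"tz": 0,"hand": 0},
    {"wx": 0,"wy": 0,"wz": 0,"tx": -2.4,"ty": 1.7,"tz": 0,"hand": 0},
    {"wx": 0,"wy": 0,"wz": 0,"tx": -2.4,"ty": 1.7,"tz": 0,"hand": 0},
    {"wx": 0,"wy": 0,"wz": 0,"tx": -2.4,"ty": 1.7,"tz": 0,"hand": 0},
    {"wx": 0,"wy": 0,"wz": 0,"tx": 0,"ty": 0,"tz": 0.6,"hand": 0},
    {"wx": 0,"wy": 0,"wz": 0,"tx": 0,"ty": 0,"tz": 0.6,"hand": 0},
    {"wx": 0,"wy": 0,"wz": 0,"tx": 0,"ty": 0,"tz": 0.6,"hand": 0},
    {"wx": 0,"wy": 0,"wz": 0,"tx": 0,"ty": 0,"tz": 0,"hand": 0},
    {"wx": 0,"wy": 0,"wz": 0,"tx": 0,"ty": 0,"tz": 0,"hand": 0},
  ],
)

```text
clock: 6.97
position: [0.5477, 0.1558, 0.1961]
ee_rot: [0.105, 2.692, -0.034]
force: [0.2, 0.2, -1.0]
width: 0.002
```

```bash
python3 -c "
from h import *
go(75,85,11)
"
```

```text
clock 6.9667 tip slope [67.9 83.1 26.9] F [ 0.2  0.2 -1. ] Fn -0.9 w 0.0
turn units [-0.09 -1.56 -0.02] shift(cur axes)cm [-0.6   0.19  1.48] shift after turn [-0.35  0.17  1.56]
joints [-0.54  0.23  0.01  2.13  0.58  0.47  0.49]
```

Emit:
step_arm(
  plan=[
    {"wx": 0,"wy": 0,"wz": 0,"tx": -0.7,"ty": 0.2,"tz": 0,"hand": 0},
    {"wx": 0,"wy": 0,"wz": 0,"tx": -0.05,"ty": 0,"tz": 0.3,"hand": 0},
    {"wx": 0,"wy": 0,"wz": 0,"tx": -0.05,"ty": 0,"tz": 0.3,"hand": 0},
    {"wx": 0,"wy": 0,"wz": 0,"tx": -0.05,"ty": 0,"tz": 0.3,"hand": 0},
    {"wx": 0,"wy": 0,"wz": 0,"tx": -0.05,"ty": 0,"tz": 0.3,"hand": 0},
    {"wx": 0,"wy": 0,"wz": 0,"tx": -0.05,"ty": 0,"tz": 0.3,"hand": 0},
    {"wx": 0,"wy": 0,"wz": 0,"tx": 0,"ty": 0,"tz": 0,"hand": 0},
    {"wx": 0,"wy": 0,"wz": 0,"tx": 0,"ty": 0,"tz": 0,"hand": 0},
    {"wx": 0,"wy": 0,"wz": 0,"tx": 0,"ty": 0,"tz": 0,"hand": 0},
    {"wx": 0,"wy": 0,"wz": 0,"tx": 0,"ty": 0,"tz": 0,"hand": 0},
  ],
)

```text
clock: 7.8
position: [0.5639, 0.1579, 0.1885]
ee_rot: [0.104, 2.689, -0.031]
force: [-5.9, -0.8, 11.4]
width: 0.005
```

```bash
python3 -c "
from h import *
go(75,85,11)
"
```

```text
clock 7.8 tip slope [76.8 86.4 11.4] F [-5.9 -0.8 11.4] Fn 12.7 w 0.0
turn units [-0.07 -1.53 -0.02] shift(cur axes)cm [ 0.52 -0.16  0.1 ] shift after turn [ 0.53 -0.16  0.02]
joints [-0.53  0.27  0.02  2.11  0.58  0.45  0.49]
```

Emit:
step_arm(
  plan=[
    {"wx": 0,"wy": 0,"wz": 0,"tx": 0,"ty": 0,"tz": 0.1,"hand": 0},
    {"wx": 0,"wy": 0,"wz": 0,"tx": 0,"ty": 0,"tz": 0.1,"hand": 0},
    {"wx": 0,"wy": 0,"wz": 0,"tx": 0,"ty": 0,"tz": 0,"hand": 0},
    {"wx": 0,"wy": 0,"wz": 0,"tx": 0,"ty": 0,"tz": 0,"hand": 0},
    {"wx": 0,"wy": 0,"wz": 0,"tx": 0,"ty": 0,"tz": 0,"hand": 0},
    {"wx": 0,"wy": 0,"wz": 0,"tx": 0,"ty": 0,"tz": 0,"hand": 0},
    {"wx": 0,"wy": 0,"wz": 0,"tx": 0,"ty": 0,"tz": 0,"hand": 0},
    {"wx": 0,"wy": 0,"wz": 0,"tx": 0,"ty": 0,"tz": 0,"hand": 0},
    {"wx": 0,"wy": 0,"wz": 0,"tx": 0,"ty": 0,"tz": 0,"hand": 0},
    {"wx": 0,"wy": 0,"wz": 0,"tx": 0,"ty": 0,"tz": 0,"hand": 0},
  ],
)

```text
clock: 8.63
position: [0.5644, 0.158, 0.188]
ee_rot: [0.104, 2.688, -0.03]
force: [-21.2, -2.3, 32.3]
width: 0.003
```

```bash
python3 -c "
from h import *
go(75,85,11)
"
```

```text
clock 8.6333 tip slope [76.8 86.5 10.8] F [-21.2  -2.3  32.3] Fn 38.5 w 0.0
turn units [-0.06 -1.52 -0.02] shift(cur axes)cm [ 0.53 -0.17  0.03] shift after turn [ 0.53 -0.17 -0.05]
joints [-0.53  0.27  0.02  2.11  0.59  0.45  0.49]
```

Emit:
step_arm(
  plan=[
    {"wx": 0,"wy": 0,"wz": 0,"tx": 0.2,"ty": 0,"tz": -1,"hand": 0},
    {"wx": 0,"wy": 0,"wz": 0,"tx": 0.2,"ty": 0,"tz": -1,"hand": 0},
    {"wx": 0,"wy": 0,"wz": 0,"tx": 0.2,"ty": 0,"tz": -1,"hand": 0},
    {"wx": 0,"wy": 0,"wz": 0,"tx": 0,"ty": -2.9,"tz": 0,"hand": 0},
    {"wx": 0,"wy": 0,"wz": 0,"tx": 0,"ty": -2.9,"tz": 0,"hand": 0},
    {"wx": 0,"wy": 0,"wz": 0,"tx": 0,"ty": -2.9,"tz": 0,"hand": 0},
    {"wx": 0,"wy": 0,"wz": 0,"tx": 0,"ty": -2.9,"tz": 0,"hand": 0},
    {"wx": 0,"wy": 0,"wz": 0,"tx": 0,"ty": -2.9,"tz": 0,"hand": 0},
    {"wx": 0,"wy": 0,"wz": 0,"tx": 0,"ty": -2.7,"tz": 0,"hand": 0},
    {"wx": 0,"wy": 0,"wz": 0,"tx": 0,"ty": 0,"tz": 0,"hand": 0},
  ],
)

```text
clock: 9.47
position: [0.5312, -0.0184, 0.2111]
ee_rot: [0.114, 2.691, -0.036]
force: [-0.4, -0.5, -0.2]
width: 0.004
```

```bash
python3 -c "
from h import *
go(75,-85,11)
"
```

```text
clock 9.4667 tip slope [ 73.5 -92.   41.3] F [-0.4 -0.5 -0.2] Fn 0.1 w 0.0
turn units [-0.12 -1.55 -0.07] shift(cur axes)cm [-0.28  0.71  2.99] shift after turn [0.21 0.67 3.  ]
joints [-0.13  0.13 -0.    2.22  0.28  0.37  1.11]
```

Emit:
step_arm(
  plan=[
    {"wx": 0,"wy": 0,"wz": 0,"tx": -0.2,"ty": 0.5,"tz": 0,"hand": 0},
    {"wx": 0,"wy": 0,"wz": 0,"tx": -0.1,"ty": 0,"tz": 0.5,"hand": 0},
    {"wx": 0,"wy": 0,"wz": 0,"tx": -0.1,"ty": 0,"tz": 0.5,"hand": 0},
    {"wx": 0,"wy": 0,"wz": 0,"tx": -0.1,"ty": 0,"tz": 0.4,"hand": 0},
    {"wx": 0,"wy": 0,"wz": 0,"tx": 0,"ty": 0,"tz": 0,"hand": 0},
    {"wx": 0,"wy": 0,"wz": 0,"tx": 0,"ty": 0,"tz": 0,"hand": 0},
    {"wx": 0,"wy": 0,"wz": 0,"tx": 0,"ty": 0,"tz": 0,"hand": 0},
    {"wx": 0,"wy": 0,"wz": 0,"tx": 0,"ty": 0,"tz": 0,"hand": 0},
    {"wx": 0,"wy": 0,"wz": 0,"tx": 0,"ty": 0,"tz": 0,"hand": 0},
    {"wx": 0,"wy": 0,"wz": 0,"tx": 0,"ty": 0,"tz": 0,"hand": 0},
  ],
)

```text
clock: 10.3
position: [0.5435, -0.0083, 0.2008]
ee_rot: [0.104, 2.69, -0.032]
force: [-1.1, 0.4, 0.2]
width: -0.001
```

```bash
python3 -c "
from h import *
go(75,-85,11)
"
```

```text
clock 10.3 tip slope [ 77.1 -80.8  26.2] F [-1.1  0.4  0.2] Fn 0.9 w -0.0
turn units [-0.07 -1.54 -0.02] shift(cur axes)cm [ 0.31 -0.42  1.57] shift after turn [ 0.56 -0.43  1.5 ]
joints [-0.15  0.17  0.    2.21  0.31  0.35  1.07]
```

Emit:
step_arm(
  plan=[
    {"wx": 0,"wy": 0,"wz": 0,"tx": 0,"ty": -0.4,"tz": 0,"hand": 0},
    {"wx": 0,"wy": 0,"wz": 0,"tx": -0.05,"ty": 0,"tz": 0.3,"hand": 0},
    {"wx": 0,"wy": 0,"wz": 0,"tx": -0.05,"ty": 0,"tz": 0.3,"hand": 0},
    {"wx": 0,"wy": 0,"wz": 0,"tx": -0.05,"ty": 0,"tz": 0.3,"hand": 0},
    {"wx": 0,"wy": 0,"wz": 0,"tx": -0.05,"ty": 0,"tz": 0.3,"hand": 0},
    {"wx": 0,"wy": 0,"wz": 0,"tx": -0.05,"ty": 0,"tz": 0.3,"hand": 0},
    {"wx": 0,"wy": 0,"wz": 0,"tx": 0,"ty": 0,"tz": 0.1,"hand": 0},
    {"wx": 0,"wy": 0,"wz": 0,"tx": 0,"ty": 0,"tz": 0,"hand": 0},
    {"wx": 0,"wy": 0,"wz": 0,"tx": 0,"ty": 0,"tz": 0,"hand": 0},
    {"wx": 0,"wy": 0,"wz": 0,"tx": 0,"ty": 0,"tz": 0,"hand": 0},
  ],
)

```text
clock: 11.13
position: [0.5522, -0.0134, 0.1883]
ee_rot: [0.105, 2.69, -0.032]
force: [-16.0, -0.4, 23.1]
width: 0.006
```

```bash
python3 -c "
from h import *
go(75,-85,11)
"
```

```text
clock 11.1333 tip slope [ 77.3 -85.3  10.8] F [-16.   -0.4  23.1] Fn 28.1 w 0.01
turn units [-0.08 -1.53 -0.02] shift(cur axes)cm [0.58 0.01 0.05] shift after turn [ 0.58  0.01 -0.05]
joints [-0.14  0.2   0.01  2.21  0.32  0.31  1.08]
```

Home (28 N at the same tip height as the left). Retreat and look.

Emit:
step_arm(
  plan=[
    {"wx": 0,"wy": 0,"wz": 0,"tx": 0.2,"ty": 0,"tz": -1,"hand": 0},
    {"wx": 0,"wy": 0,"wz": 0,"tx": 0.2,"ty": 0,"tz": -1.5,"hand": 0},
    {"wx": 0,"wy": 0,"wz": 0,"tx": 0,"ty": 0,"tz": -2.5,"hand": 0},
    {"wx": 0,"wy": 0,"wz": 0,"tx": 0,"ty": 0,"tz": -3,"hand": 0},
    {"wx": 0,"wy": 0,"wz": 0,"tx": 0,"ty": 0,"tz": -3,"hand": 0},
    {"wx": 0,"wy": 0,"wz": 0,"tx": 0,"ty": -3,"tz": -2,"hand": 0},
    {"wx": 0,"wy": 0,"wz": 0,"tx": 0,"ty": -3.5,"tz": -1,"hand": 0},
    {"wx": 0,"wy": 0,"wz": 0,"tx": 0,"ty": -3.5,"tz": -1,"hand": 0},
    {"wx": 0,"wy": 0,"wz": 0,"tx": 0,"ty": -3.5,"tz": 0,"hand": 0},
    {"wx": 0,"wy": 0,"wz": 0,"tx": 0,"ty": -3.5,"tz": 0,"hand": 0},
  ],
)

```text
clock: 11.97
position: [0.4703, -0.178, 0.3228]
ee_rot: [0.104, 2.688, -0.032]
force: [1.3, 0.1, -1.0]
width: 0.006
```

Emit:
step_arm(
  plan=[
    {"wx": 0,"wy": 0,"wz": 0,"tx": 0,"ty": -3.5,"tz": 0,"hand": 0},
    {"wx": 0,"wy": 0,"wz": 0,"tx": 0,"ty": -3.5,"tz": 0,"hand": 0},
    {"wx": 0,"wy": 0,"wz": 0,"tx": 0,"ty": -3.5,"tz": 0,"hand": 0},
    {"wx": 0,"wy": 0,"wz": 0,"tx": 0,"ty": -3,"tz": 0,"hand": 0},
    {"wx": 0,"wy": 0,"wz": 0,"tx": 0,"ty": 0,"tz": 0,"hand": 0},
    {"wx": 0,"wy": 0,"wz": 0,"tx": 0,"ty": 0,"tz": 0,"hand": 0},
    {"wx": 0,"wy": 0,"wz": 0,"tx": 0,"ty": 0,"tz": 0,"hand": 0},
    {"wx": 0,"wy": 0,"wz": 0,"tx": 0,"ty": 0,"tz": 0,"hand": 0},
    {"wx": 0,"wy": 0,"wz": 0,"tx": 0,"ty": 0,"tz": 0,"hand": 0},
    {"wx": 0,"wy": 0,"wz": 0,"tx": 0,"ty": 0,"tz": 0,"hand": 0},
  ],
)

```text
clock: 12.8
position: [0.4602, -0.3098, 0.3226]
ee_rot: [0.102, 2.69, -0.031]
force: [-0.8, 1.3, -0.8]
width: 0.001
```

```bash
python3 look.py t3
```

```text
UL 32 212.5 165.0 [79.7 84.6 10.3] [  8.  11.   8.  11.  10.  12.   2.  12.  13.   8.  11.   9.   9.  12.
 878.  10.   9.  11.  10.  10.  11.  11.  10.  12.  12.  10.  12.  12.
  11.  10.   9.   9.]
UR 35 282.0 169.8 [ 80.2 -84.4  10.6] [10. 12.  9. 10. 11.  9. 11. 11.  9. 10. 11.  9. 10. 11. 11.  7. 12.  9.
 13.  9. 12. 13. 10. 12. 11.  9. 12. 10. 10. 11. 10. 11. 10. 11. 11.]
LL 24 213.7 220.9 [-79.4  84.   17.6] [18. 16. 18. 16. 16. 19. 18. 16. 16. 17. 18. 17. 18. 19. 17. 19. 17. 18.
 18. 19. 17. 20. 18. 19.]
LR 26 277.7 225.5 [-78.4 -84.8  20.5] [ 8.  8. 19. 21. 21. 22. 16. 21. 20. 19. 20. 21. 23. 23. 20. 21. 18. 21.
 21. 20. 19. 21. 21. 18. 21. 17.]
panel [72.35353304 -2.63022804  5.01997557] [   1.55124153 -104.38987428]
clock 12.85 tip slope [  96.9 -387.9  161. ] F [ 0.2 -0.1 -0.3] Fn -0.4 w 0.01
turn units [-0.07 -1.54 -0.01] shift(cur axes)cm [-2.000e-02  4.737e+01  1.291e+01] shift after turn [ 2.04 47.28 13.08]
joints [ 0.16  0.06  0.51  1.99 -0.4   0.76  2.41]
```

View pics/t3.png

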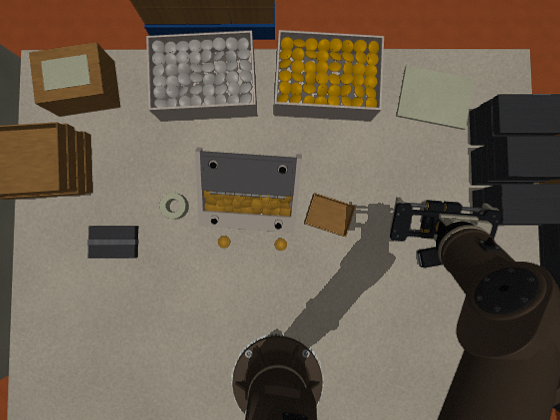

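View pics/t3c.png

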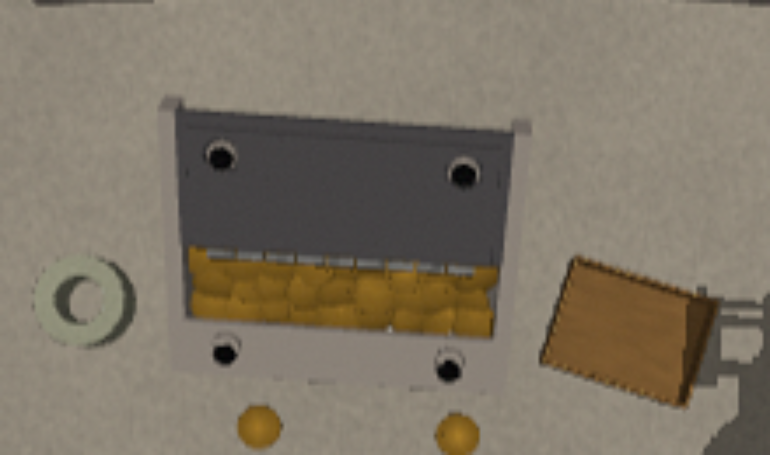

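```bash
python3 -c "
from h import *
print(arm.observe()['dq'].round(3)); print(arm.sign_off())"
```

```text
[ 0.001  0.002  0.005 -0.003 -0.002 -0.     0.002]
the job is handed in; nothing more can be done
None
```

I folded the cover flat onto the upper half, pushed both upper pins home, moved the arm clear and handed the job in at about 13 s. The hand-in gave no verdict.

- **Cover:** I pressed it with the shut fingertips until it stopped, at about 23 N. The last top view puts its face about 5.0 mm above the slope (nominal 4.5 mm). The script's slope fit for the panel came out meaningless both times (the sampled area took in pixels off the panel). I relied on the median height and the hard stop instead.
- **Upper pins:** pressing went stiff at 38 N (left) and 28 N (right). Their head tops now read about 10.3 mm and 10.6 mm (home is 10 mm). Just before pressing, with the cover already folded, they read about 18.4 mm and 18.7 mm.
- **Lower pins:** they still stand up, at about 17.6 mm (left) and 20.5 mm (right), in the same pixel positions as at the start.
- **Bystanders:** by eye, the last top view shows them where they were. The scanner is partly hidden by the arm in that view; the gripper passed well above it, at about 0.32 m.
- **Tool angle:** a wrist joint was nearing its limit, so I tilted the tool about 9° off square to the slope for the pressing. The pins still seated as measured above.

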